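# Return the bonding machine's changeover set to its holders

### The arm

A 7-joint arm with a two-finger parallel gripper is mounted at the origin on a cart in front of the work surface, level with it; the furniture and walls round the work are solid. World frame = base frame: x ahead of the robot, y to its left, z up, the work surface at z = 0. Lengths are in mm, angles in rad, forces in N, time in s.
With the tool pointing down it reaches from about 400 to 900 mm from the base axis. Payload 5.6 kg.
Tool frame: the origin (TCP) lies midway between the tips of the shut fingers; the grasp point (between the pads) lies 19 mm behind it; x points along the fingers, y is the direction in which the jaws open and shut, and the axes are right-handed (so a half turn about x gives the same grasp; the last joint's range is limited). The gripper opens to 92 mm and grips with 3 to 60 N. Pads are 20 mm wide; open, the fingers measure 128 mm over their backs; the gripper's body (75 mm by 189 mm) begins 69 mm behind the grasp point.
Start: joints at [1.115, 0.468, -0.012, 1.603, 0.006, 1.071, -0.056], TCP at [260.725, -595.425, 214.592] pointing down, gripper open.
Joint ranges: [-2.53, 2.53], [-0.31, 2.02], [-1.57, 1.55], [0.28, 2.44], [-1.29, 4.43], [0.15, 1.84], [-2.92, 2.92]. Speed limits (rad/s): [2.57, 2.57, 3.14, 3.14, 3.14, 3.14, 3.14].

### API

Orientations are given as a rotation vector (axis times angle).
In Python, from cell import robot, grip, kin, viewer gives the robot as it stands. Calls block until the motion is done:
- robot.movep(position, orientation): joint-space move of the TCP to a pose.
- robot.servo_line(position, feed=150, rotation=None): straight line of the TCP; rotation=None keeps the orientation; feed is the mean speed in mm/s.
- robot.goto_joints(angles): joint-space move.
- grip(opening, newtons=None): opening from 0.0 (shut) to 1.0 (fully open); newtons is the grip in N (None keeps the last); returns when the fingers have stopped.
- robot.hold(seconds).
- kin.ik(position, orientation): joint angles nearest the present ones, or None.
- robot.observe(): the state.
- viewer.read_camera(name): name is "side" or "top"; returns the picture (400x640x3 uint8, red, green, blue); there is no depth.
- viewer.camera_info(name): a dict with "camera_matrix" (3x3 intrinsics, pixels), "k1" (the pictures are not rectified: a ray, as slopes to the right and down, at radius r is drawn at 1 + k1 r^2 times it, then the intrinsics apply), "R" (3x3) and "t" (3): a world point X has camera coordinates R X + t. Camera axes: x right, y down, z forward; pixel columns grow to the right and rows downward; lengths in mm; the calibration is good to about 2 mm. A picture is of the moment at which its call begins. camera_info takes no time and is no camera call.
A pose or a line that the arm cannot do raises robot.IKError and nothing moves.
- robot.job_done(): hands the job in, once; it reports no verdict.
Trained networks look in the newest picture that a camera, given by its name, has taken for a name from the list of things; names that differ only in an ending like _2 or _b are one class to them, and where a whole thing is asked for, a point or a joint stands for the part that bears it (a point fixed in the world has none). Each returns a list of dicts, best first, with "confidence" (0 to 1); they miss things now and then, are a little off and sometimes report something else, mostly with a low value. They report only what shows in the picture. A call takes as long as a camera call.
- viewer.silhouettes(name, camera): "mask" (400x640 bool, what is visible of it).
- viewer.pinpoint(name, camera): "at" ([x, y, z] in mm, in the coordinates of the camera as it stood for that picture, good to about 4 mm: a listed point, or the origin of a listed thing).
The state is a dict: "t": time; "joints": joint angles; "joint_velocities": joint speeds; "joint_torque": joint torques, N m; "tcp_pos": TCP position; "tcp_rot": TCP orientation; "contact_force": force on the tool from outside, world axes, zero at the start; "wrist_torque": the same for the moment, N m; "grip_width": opening from 0.0 (shut) to 1.0 (fully open).
Only numpy, scipy, OpenCV 4.12 (cv2) and the standard library are available. Lean on these libraries where they do the work, as an engineer would, in place of code of your own. Each camera call takes 0.05 s, during which the arm holds its last target. There are 200 camera calls.

### The job

The changeover is finished: put the four pieces of setup tooling back, each into the holder made for it - the hot bar blade up in its long cradle, the jig block between the corner guides of its dock, the brass weight upright in its cup, and the dotted calibration plate dots up in its frame, one edge tucked under the steel lip and the other lowered until the plate lies flat. Set each piece down gently instead of dropping it, and leave the red-capped jar and the black connector box where they stand.

Things in the scene. Friction and masses are not known exactly. Their poses are not given: they have to be found in the camera images.
- hot_bar: Spare hot bar: solid copper-coloured bar 84 mm long (y) and 18 mm wide (x, from -8 to +10 mm), graspable sides 16 mm high, with a grey blade along its top (22 mm high in all); loose, 0.12 kg, lies blade up on the worktop. Origin: centre of the underside; z up.
- jig_block: Milled bare-aluminium jig block, 40 (x) x 60 (y) mm, 24 mm high with a rail 10 mm wide along its +x edge up to 34 mm; two small dowels on top; loose, about 0.13 to 0.27 kg. Origin: centre of the underside; z up.
- weight: Brass test weight: upright cylinder 22 mm diameter, 25 mm high, with a 12 mm knob on top (36 mm high in all); loose, 0.1 kg. Origin: centre of the underside; z up.
- dot_plate: Camera calibration plate: rigid flat plate 80 (x) x 50 (y) x 8 (z) mm, aluminium edge, white face with black dots; loose, about 0.1 kg, lies dots up; either end may go forward. Origin: centre of the underside; z up.
- bar_cradle: Fixed cradle for the hot bar: dark metal base 50 (x) x 108 (y) x 6 mm, on which the bar lies along y (either way round) between white guides. Inner faces: side guides x = +-12.5 (at |y| 24 to 38; the middle is open for fingers), end stops y = +-45.5 mm; plumb for 7 mm, then flaring 5 mm outwards; tops 20 mm over the worktop. Origin: underside centre, z up.
- block_dock: Fixed dock for the jig block: dark metal base 66 (x) x 86 (y) x 5 mm with white L-shaped guides at the corners of a 45 (x) x 65 (y) mm space; the block stands on the base, long side along y, either way round. Guide legs 12 mm long (middle of the long sides open for fingers), plumb for 6 mm, then flaring 5 mm outwards; tops 18 mm over the worktop. Origin: underside centre, z up.
- weight_cup: Holder of the brass weight, fixed: round white cup on a 56 x 56 x 4 mm dark metal base; inner floor 8 mm over the worktop, 30 mm inside diameter at the floor flaring to 42 mm at the rim, rim 18 mm over the worktop. The weight stands upright on the floor. Origin: centre of the underside; z up.
- plate_frame: Fixed dark frame 107 (x) x 76 mm, floor at z 5 mm. +x end: back wall x=42 with steel lip out to x=33, underside z 17, top 21. -x end: sloped stop, foot x=-42, top z 11. Side guides at |y| 27.5, |x| 23-37, to z 15; finger gaps between. Plate lies flat, long side along x: put in tilted about 12 deg, +x edge down and under the lip; then lower the -x edge behind the stop. Origin: underside.
- jar: Bystander: small glass jar with a red lid, 42 mm diameter, 52 mm high, loose, stands on the worktop between things and holders. Origin: centre of the underside; z up.
- conn_box: Bystander: black connector box with a white cover, 44 (x) x 62 (y) x 30 mm, loose, on the worktop behind the things. Origin: centre of the underside; z up.

How it is judged (in metres and radians):
At the end, for the whole second after the job is handed in: Bar and block on their holders' bases within 8 mm, 0.2 rad, level to 0.08 rad; weight upright (0.1) in the cup within 9 mm; plate flat (0.03) on the frame's floor within 6 mm, 0.15 rad; heights within 3 mm; all at rest (0.02 m/s); jar and connector box moved under 20 mm (x of hot_bar in the frame of bar_cradle between -0.008 and 0.008 m and y of hot_bar in the frame of bar_cradle between -0.008 and 0.008 m and z of hot_bar in the frame of bar_cradle between 0.003 and 0.009 m and angle between each of hot_bar, jig_block's own z axis and vertical below 0.08 rad and angle between the x axis of hot_bar and the x axis of bar_cradle, either way round below 0.2 rad and linear speed of each of hot_bar, jig_block, weight, dot_plate below 0.02 m/s and x of jig_block in the frame of block_dock between -0.008 and 0.008 m and y of jig_block in the frame of block_dock between -0.008 and 0.008 m and z of jig_block in the frame of block_dock between 0.002 and 0.008 m and angle between the x axis of jig_block and the x axis of block_dock, either way round below 0.2 rad and horizontal distance between weight and weight_cup below 0.009 m and z of weight in the frame of weight_cup between 0.005 and 0.011 m and angle between weight's own z axis and vertical below 0.1 rad and x of dot_plate in the frame of plate_frame between -0.006 and 0.006 m and y of dot_plate in the frame of plate_frame between -0.006 and 0.006 m and z of dot_plate in the frame of plate_frame between 0.002 and 0.008 m and angle between dot_plate's own z axis and vertical below 0.03 rad and angle between the x axis of dot_plate and the x axis of plate_frame, either way round below 0.15 rad and distance of each of jar, conn_box from where it was at the start of the episode below 0.02 m); the robot touches nothing.
It fails at once if a piece is dropped (falls free of the fingers at more than 0.6 m/s, from about 2 cm) ((linear speed of hot_bar above 0.6 m/s and contact force between the fingers and hot_bar below 0.05 N) or (linear speed of jig_block above 0.6 m/s and contact force between the fingers and jig_block below 0.05 N) or (linear speed of weight above 0.6 m/s and contact force between the fingers and weight below 0.05 N) or (linear speed of dot_plate above 0.6 m/s and contact force between the fingers and dot_plate below 0.05 N)).
It fails at once if the jar or the connector box is pushed 40 mm or tipped (distance of any of jar, conn_box from where it was at the start of the episode above 0.04 m or angle between any of jar, conn_box's own z axis and vertical above 0.5 rad).
It also fails if it takes over 120 s, if anything falls off the work surface, if the arm or the gripper's body presses on something with over 40 N, if the wrist force passes 120 N, or if a joint passes its speed limit or range.

## Working session

There is one attempt and no reset: what is moved stays moved. The work goes in short steps, each a Python script; the robot and the scene stay as the last script left them, time stands still between calls to the robot, and variables do not carry over. Pictures are saved under pics/ and viewed, about 12 in all and at most 16, crops included, and the job is handed in when it is done.

```bash
ls; mkdir -p pics; python3 - <<'E'
from cell import robot, grip, kin, viewer
import cv2, numpy as np
s=robot.observe(); print(s['t'],s['tcp_pos'],s['tcp_rot'],s['grip_width'])
for c in ['top','side']:
    im=viewer.read_camera(c); cv2.imwrite(f'pics/{c}0.png',im[:,:,::-1])
    i=viewer.camera_info(c); print(c,i)
    R=np.array(i['R']);t=np.array(i['t'])
    for n in ['hot_bar','jig_block','weight','dot_plate','bar_cradle','block_dock','weight_cup','plate_frame','jar','conn_box']:
        print(n,[(np.round(R.T@(np.array(d['at'])-t),1).tolist(),round(d['confidence'],2)) for d in viewer.pinpoint(n,c)])
print(robot.observe()['t'])
E
```

```text
pics
0.0 [ 260.45930499 -594.89814801  213.62590526] [ 1.99423223  0.41936321 -1.99527556] 1.0007972768010789
top {'camera_matrix': array([[409.01933249,   0.        , 320.49466861],
       [  0.        , 409.01933249, 201.18464064],
       [  0.        ,   0.        ,   1.        ]]), 'k1': -0.09366620269985616, 'R': array([[-5.47767243e-04, -9.99730357e-01,  2.32145252e-02],
       [-9.86300199e-01, -3.28933886e-03, -1.64927554e-01],
       [ 1.64959443e-01, -2.29868327e-02, -9.86032448e-01]]), 't': array([ -48.71095091,  557.541905  , 1020.24747989])}
hot_bar [([460.0, 335.5, -0.6], 0.54), ([577.3, -256.4, 0.4], 0.48)]
jig_block [([448.3, 204.5, -5.7], 0.79)]
weight [([574.7, -387.3, -2.4], 0.55), ([450.7, 51.3, 5.9], 0.39)]
dot_plate [([588.3, 291.0, -2.2], 0.91)]
bar_cradle [([439.9, -341.3, 0.2], 0.86)]
block_dock [([576.1, -388.1, 0.5], 0.86), ([693.1, 290.0, 1.1], 0.64)]
weight_cup [([451.7, -75.5, 7.2], 0.74), ([449.0, -198.6, 1.3], 0.73)]
plate_frame [([576.4, -255.2, 0.3], 0.61)]
jar [([448.6, -72.4, 4.6], 0.6)]
conn_box [([693.3, 291.1, 2.4], 0.92)]
side {'camera_matrix':
[... 185 characters left out ...]
'R': array([[-0.84980287, -0.52691866,  0.01384933],
       [-0.31707468,  0.49002895, -0.81199463],
       [ 0.42106855, -0.69442664, -0.58350057]]), 't': array([480.3134173 , 234.66660982, 951.41294757])}
hot_bar []
jig_block [([449.0, 215.0, 7.2], 0.93)]
weight [([451.7, 49.1, -3.7], 0.48)]
dot_plate [([452.9, -193.1, 1.4], 0.67), ([590.1, 291.6, 4.6], 0.64), ([579.3, -261.5, -0.1], 0.21)]
bar_cradle [([436.6, -336.9, -1.2], 0.61)]
block_dock [([581.7, -387.8, -2.6], 0.5), ([692.5, 291.6, 2.8], 0.36), ([446.2, 208.6, 7.0], 0.17)]
weight_cup [([452.9, -192.6, 2.8], 0.83)]
plate_frame [([580.5, -257.8, 1.5], 0.68)]
jar [([450.9, -69.6, 4.2], 0.53)]
conn_box [([693.8, 292.1, 0.0], 0.56)]
1.1
```

View pics/top0.png

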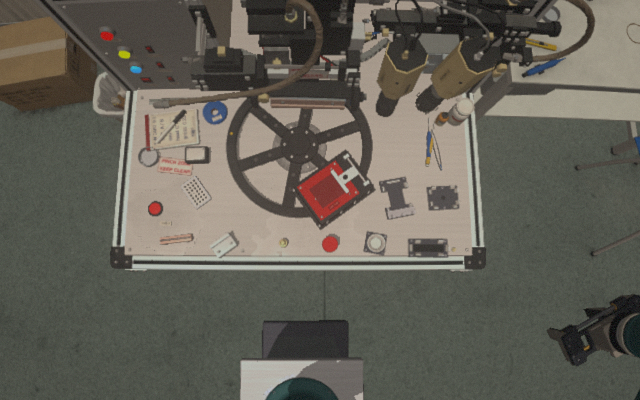

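View pics/side0.png

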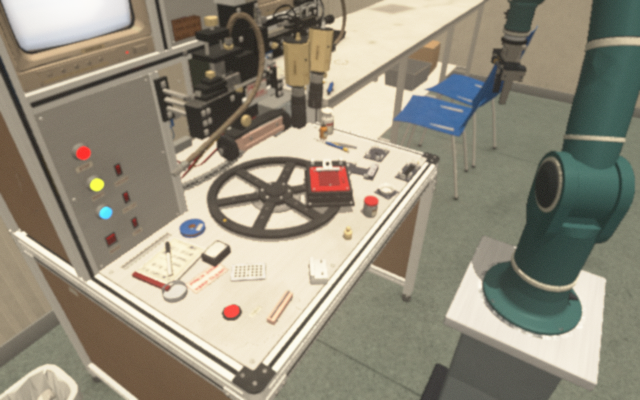

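```bash
cat > vis.py <<'E'
from cell import robot, grip, kin, viewer
import cv2, numpy as np
from scipy.optimize import minimize
from scipy.spatial.transform import Rotation as Rot
def B(x0,x1,y0,y1,z0,z1): return np.array([[x,y,z] for x in(x0,x1) for y in(y0,y1) for z in(z0,z1)],float)
def C(r0,r1,z0,z1):
    a=np.linspace(0,2*np.pi,24,endpoint=False)
    return np.vstack([np.c_[r*np.cos(a),r*np.sin(a),0*a+z] for r,z in((r0,z0),(r1,z1))])
M={'hot_bar':[B(-8,10,-42,42,0,16),B(-1,3,-42,42,16,22)],
'jig_block':[B(-20,20,-30,30,0,24),B(10,20,-30,30,24,34)],
'weight':[C(11,11,0,25),C(6,6,25,36)],
'dot_plate':[B(-40,40,-25,25,0,8)],
'bar_cradle':[B(-25,25,-54,54,0,6)]+[B(a,b,c,d,6,20) for a,b in((-21,-12.5),(12.5,21)) for c,d in((-38,-24),(24,38))],
'block_dock':[B(-33,33,-43,43,0,5)]+[B(s*22.5,s*29,u*20.5,u*39,5,18) for s in(-1,1) for u in(-1,1)],
'weight_cup':[B(-28,28,-28,28,0,4),C(18,22,0,18)],
'plate_frame':[B(-53.5,53.5,-38,38,0,5)],
'jar':[C(21,21,0,52)],'conn_box':[B(-22,22,-31,31,0,30)]}
CI={c:viewer.camera_info(c) for c in('top','side')}
def proj(P,c):
    i=CI[c];q=P@np.array(i['R']).T+np.array(i['t']);s=q[:,:2]/q[:,2:]
    s=s*(1+i['k1']*(s**2).sum(1,keepdims=True));K=np.array(i['camera_matrix'])
    return s@K[:2,:2].T+K[:2,2]
def place(P,p):
    return P@Rot.from_euler('z',p[2]).as_matrix().T+[p[0],p[1],p[3] if len(p)>3 else 0]
def ras(n,p,c,org,sz,k=6):
    m=np.zeros((sz*k,sz*k),np.uint8)
    for b in M[n]:
        h=cv2.convexHull(((proj(place(b,p),c)+.5-org)*k*16).astype(np.float32)).astype(np.int32)
        cv2.fillConvexPoly(m,h,255,shift=4)
    return cv2.resize(m,(sz,sz),interpolation=cv2.INTER_AREA)/255.
def fit(n,p0,masks,yaw=True):
    # masks: {cam:mask}
    sz=64;cost_d=[]
    for c,m in masks.items():
        o=np.round(proj(np.array([[p0[0],p0[1],8.]]),c)[0]).astype(int)-sz//2
        mm=np.zeros((sz,sz));ys,xs=np.nonzero(m);k=(ys-o[1]>=0)&(ys-o[1]<sz)&(xs-o[0]>=0)&(xs-o[0]<sz)
        mm[ys[k]-o[1],xs[k]-o[0]]=1;cost_d.append((c,o,mm))
    def f(v):
        p=(p0[0]+v[0]*5,p0[1]+v[1]*5,p0[2]+v[2]*.1 if yaw else 0)
        s=0
        for c,o,mm in cost_d:
            r=ras(n,p,c,o,sz);s+=1-np.minimum(r,mm).sum()/np.maximum(r,mm).sum()
        return s/len(cost_d)
    best=None
    for y0 in (np.linspace(-1.57,1.57,12,endpoint=False)/.1 if yaw else [0]):
        x0=[0,0,y0];sim=np.array([x0]+[[1,0,y0],[0,1,y0],[0,0,y0+1.5]])
        r=minimize(f,x0,method='Nelder-Mead',options=dict(initial_simplex=sim,maxiter=120,xatol=.01,fatol=1e-4))
        if best is None or r.fun<best.fun:best=r
    v=best.x
    return [p0[0]+v[0]*5,p0[1]+v[1]*5,(p0[2]+v[2]*.1) if yaw else 0],best.fun
E
cat > m1.py <<'E'
from vis import *
import pickle
G={'hot_bar':(460,335),'jig_block':(449,208),'weight':(451,50),'dot_plate':(589,291),'bar_cradle':(439,-340),'block_dock':(578,-388),'weight_cup':(451,-196),'plate_frame':(578,-256),'jar':(449,-71),'conn_box':(693,291)}
D={}
for c in('top','side'):
    viewer.read_camera(c)
    for n in G:
        g=proj(np.array([[*G[n],10.]]),c)[0];b=None
        for d in viewer.silhouettes(n,c):
            ys,xs=np.nonzero(d['mask'])
            if len(xs) and np.hypot(xs.mean()-g[0],ys.mean()-g[1])<10: b=d['mask'];break
        if b is not None: D.setdefault(n,{})[c]=b
pickle.dump(D,open('masks.pkl','wb'))
F={}
for n in G:
    yaw=n not in('weight','jar')
    for cs in (['top'],['side'],['top','side']):
        ms={c:m for c,m in D.get(n,{}).items() if c in cs}
        if len(ms)<len(cs):continue
        p,e=fit(n,(*G[n],0),ms,yaw);F[n,tuple(cs)]=p
        print(n,cs,np.round(p[:2],1),round(p[2],3),'err',round(e,3),[int(m.sum()) for m in ms.values()])
pickle.dump(F,open('fit.pkl','wb'))
E
python3 m1.py
python3 - <<'E'
import cv2
t=cv2.imread('pics/top0.png')
a=cv2.resize(t[135:260,130:255],(600,600),interpolation=cv2.INTER_CUBIC);cv2.imwrite('pics/tl.png',a)
a=cv2.resize(t[150:262,360:480],(642,600),interpolation=cv2.INTER_CUBIC);cv2.imwrite('pics/tr.png',a)
E
```

```text
hot_bar ['top'] [460.3 338.3] 0.128 err 0.087 [242]
hot_bar ['side'] [462.2 337.5] 0.134 err 0.089 [408]
hot_bar ['top', 'side'] [460.9 338.4] 0.127 err 0.108 [242, 408]
jig_block ['side'] [449.1 205.6] 0.65 err 0.085 [495]
weight ['top'] [449.8  52.3] 0 err 0.162 [53]
dot_plate ['top'] [587.9 293.1] 0.639 err 0.128 [482]
dot_plate ['side'] [592.7 292. ] 0.694 err 0.13 [527]
dot_plate ['top', 'side'] [589.9 293.6] 0.646 err 0.141 [482, 527]
bar_cradle ['top'] [ 439.5 -340.8] -0.044 err 0.066 [725]
bar_cradle ['side'] [ 440.7 -344.9] 0.016 err 0.139 [297]
bar_cradle ['top', 'side'] [ 440.  -341.3] -0.008 err 0.117 [725, 297]
block_dock ['top'] [ 576.3 -386. ] 0.068 err 0.056 [720]
block_dock ['side'] [ 582.7 -391. ] 0.097 err 0.138 [307]
block_dock ['top', 'side'] [ 578.5 -386.2] 0.061 err 0.147 [720, 307]
weight_cup ['top'] [ 451.6 -195.1] 1.322 err 0.171 [368]
weight_cup ['side'] [ 457.6 -199.4] -0.122 err 0.119 [222]
weight_cup ['top', 'side'] [ 454.1 -197.1] -0.232 err 0.192 [368, 222]
plate_frame ['top'] [ 575.1 -258.8] 0.209 err 0.216 [958]
plate_frame ['side'] [ 580.7 -267.5] 0.216 err 0.311 [350]
plate_frame ['top', 'side'] [ 576.6 -260.7] 0.245 err 0.279 [958, 350]
jar ['top'] [445.2 -71.2] 0 err 0.146 [196]
jar ['side'] [450.7 -75.1] 0 err 0.106 [293]
jar ['top', 'side'] [447.8 -71.6] 0 err 0.154 [196, 293]
conn_box ['top'] [692.8 292.7] 0.007 err 0.094 [431]
conn_box ['side'] [694.6 292.4] 0.146 err 0.165 [494]
conn_box ['top', 'side'] [693.3 292.8] 0.024 err 0.136 [431, 494]
```

View pics/tr.png

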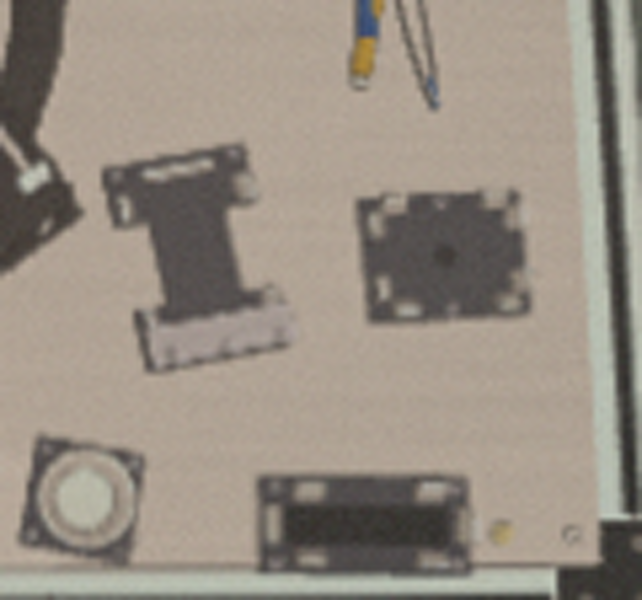

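View pics/tl.png

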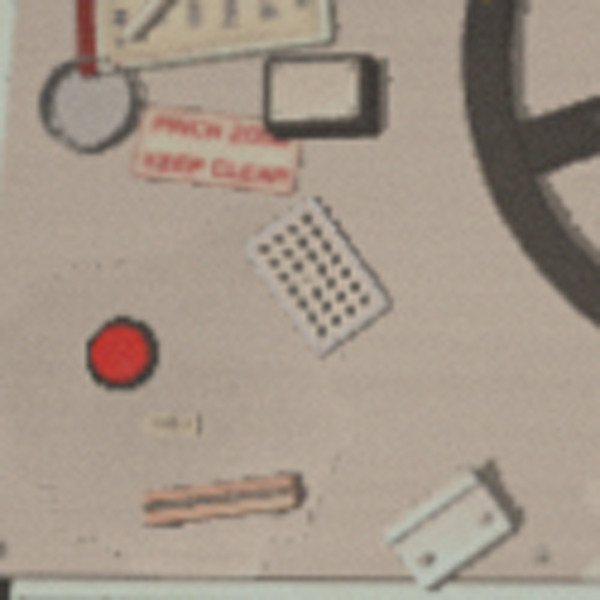

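```bash
cat > ctl.py <<'E'
from vis import *
def ori(a,tilt=0):
    "tool down, jaw axis (tool y) at world angle a; tilt about the jaw axis"
    x=np.array([0,0,-1.]);y=np.array([np.cos(a),np.sin(a),0]);m=np.c_[x,y,np.cross(x,y)]
    return Rot.from_rotvec(tilt*y).as_matrix()@m
def rv(m): return Rot.from_matrix(m).as_rotvec()
def best(p,a):
    q0=np.array(robot.observe()['joints']);c=[]
    for k in(-1,0,1,2):
        q=kin.ik(p,rv(ori(a+k*np.pi)))
        if q is not None:c.append((np.abs(np.array(q)-q0).max()+(5 if abs(q[6])>2.7 else 0),a+k*np.pi))
    return min(c)[1]
def st(tag=''):
    s=robot.observe();print(tag,'t',round(s['t'],1),'tcp',np.round(s['tcp_pos'],1),'F',np.round(s['contact_force'],1),'w',round(s['grip_width']*92,1),'q7',round(s['joints'][6],2));return s
def line(p,feed=150,a=None,R=None):
    r=None if a is None and R is None else rv(ori(a) if R is None else R)
    robot.servo_line(list(map(float,p)),feed=feed,rotation=r)
E
cat > a1.py <<'E'
from ctl import *
im=viewer.read_camera('side')
cv2.imwrite('pics/s_r.png',cv2.resize(im[120:235,290:450,::-1],(800,575),interpolation=cv2.INTER_CUBIC))
x,y,yaw=461.0,338.0,0.13
cx,cy=x+np.cos(yaw),y+np.sin(yaw)
a=best([cx,cy,60],yaw);print(a)
line([450,-340,180],400,a=best([450,-340,180],0)); st('up')
a=best([cx,cy,180],yaw)
line([cx,cy,180],400,a=a)
grip(50/92,25)
line([cx,cy,40],200); line([cx,cy,3],60); st('down')
grip(0,25); s=st('grasp')
line([cx,cy,60],100); st('lift')
E
python3 a1.py
```

```text
6.413185307179586
up t 3.6 tcp [ 448.9 -341.7  180. ] F [ 0.3 -0.2 -0.4] w 91.8 q7 0.45
down t 7.8 tcp [462.  338.4   3. ] F [-0.1 -1.4 -0.5] w 49.8 q7 -0.99
grasp t 8.4 tcp [462.1 338.1   3.2] F [0.1 0.3 2.1] w 17.6 q7 -0.99
lift t 9.1 tcp [461.9 337.7  59.8] F [-0.1 -0.  -1.3] w 17.8 q7 -0.94
```

View pics/s_r.png

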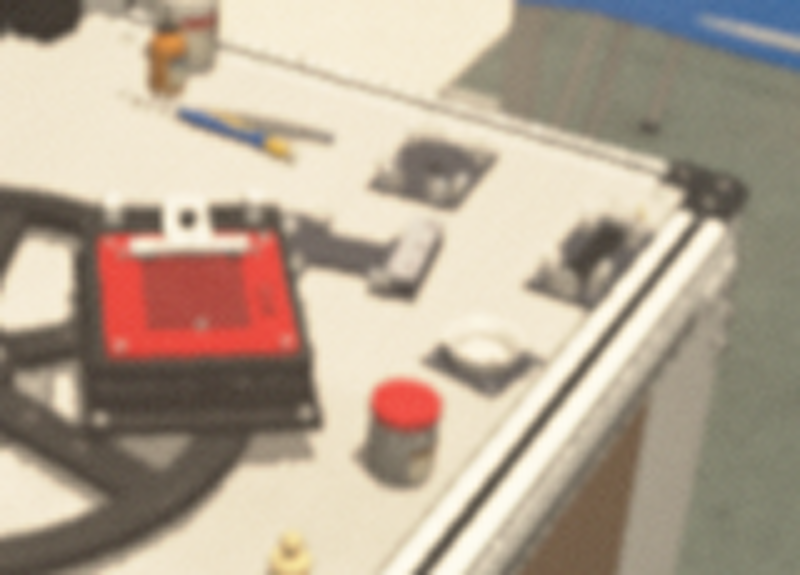

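```bash
cat > a2.py <<'E'
from ctl import *
x,y,yaw=439.8,-341.,-0.02
line([461,338,160],200)
a=best([x,y,160],yaw)
line([x,y,160],400,a=a); line([x,y,40],200); s=st('hover')
im=viewer.read_camera('top'); cv2.imwrite('pics/hov.png',cv2.resize(im[195:275,380:480,::-1],(800,640),interpolation=cv2.INTER_CUBIC)[:600])
R0=CI['top']; 
print([(np.round(np.array(R0['R']).T@(np.array(d['at'])-R0['t']),1),round(d['confidence'],2)) for n in ('hot_bar','bar_cradle') for d in viewer.pinpoint(n,'top')])
E
python3 a2.py
```

```text
hover t 12.3 tcp [ 440.8 -341.    40.9] F [ 0.6  0.1 -0.1] w 17.7 q7 0.34
[(array([ 448.4, -197.1,   -1.4]), 0.67), (array([ 437.6, -340.1,   34.7]), 0.64), (array([ 4.398e+02, -3.393e+02, -3.000e-01]), 0.76)]
```

View pics/hov.png

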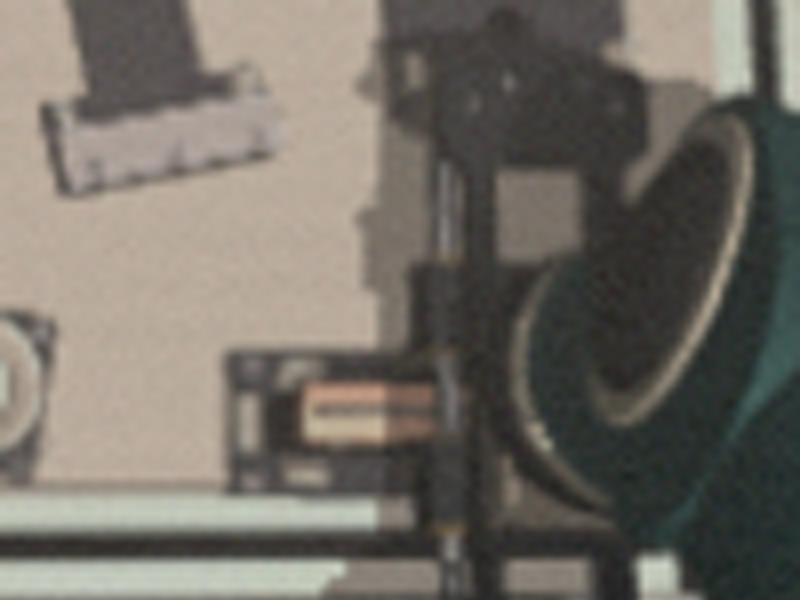

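```bash
python3 - <<'E'
from ctl import *
print('bar pred (meas col417.8,row242.9..250.6)',proj(np.array([[449.8,-299,53.9],[431.8,-299,53.9]]),'top')+.5)
print('cradle pred (meas col408.5,row 239..256.5)',proj(np.array([[464.8,-287,6],[414.8,-287,6],[414.8,-287,0]]),'top')+.5)
E
```

```text
bar pred (meas col417.8,row242.9..250.6) [[418.40218557 242.78517615]
 [418.64477191 249.78664089]]
cradle pred (meas col408.5,row 239..256.5) [[409.26208985 238.40980735]
 [409.8473977  257.05032777]
 [409.32012461 257.12125364]]
```

```bash
cat > a3.py <<'E'
from ctl import *
x,y=440.5,-341.
line([x,y,22],80); line([x,y,10.5],25); s=st('low')
line([x,y,9.0],15); s=st('low2')
robot.hold(.2); grip(30/92); st('rel'); line([x,y,60],120); grip(70/92)
line([x,y,170],300)
# jig block
x,y,yaw=449,205.5,0.65
a=best([x,y,170],yaw); line([x,y,170],400,a=a); im=viewer.read_camera('top'); cv2.imwrite('pics/c1.png',cv2.resize(im[195:275,380:480,::-1],(800,640),interpolation=cv2.INTER_CUBIC)[:600])
line([x,y,50],200); line([x,y,4],60); st('down')
grip(0,30); st('grasp'); line([x,y,50],100); st('lift')
E
python3 a3.py
```

```text
low t 13.5 tcp [ 440.5 -340.9   10.4] F [-0.8  0.3 -1.1] w 18.1 q7 0.32
low2 t 13.7 tcp [ 440.7 -341.1    9.2] F [ 0.3 -0.2 -0.6] w 17.7 q7 0.32
rel t 14.3 tcp [ 440.4 -341.     9. ] F [ 0.5  0.4 -0.2] w 29.8 q7 0.32
down t 19.4 tcp [449.1 205.7   4.1] F [-0.1 -0.2 -0.5] w 70.1 q7 -0.36
grasp t 19.9 tcp [449.  205.3   4.1] F [-0.6  0.1  2.8] w 39.8 q7 -0.36
lift t 20.5 tcp [449.  205.2  49.9] F [ 0.6 -0.7 -2.1] w 39.6 q7 -0.29
```

View pics/c1.png

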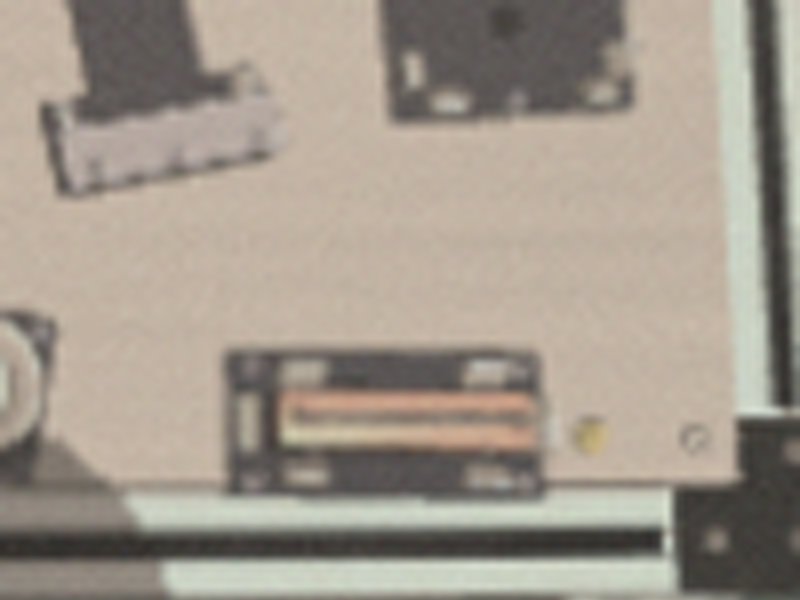

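```bash
cat > a4.py <<'E'
from ctl import *
print('bar ends pred (meas 415.0, 447.1)',proj(np.array([[440.5,-299,22],[440.5,-383,22],[440.5,-287,6],[440.5,-395,6]]),'top')[:,0]+.5,'base meas 408.5 447.5')
x,y,yaw=577.5,-386.,0.062
line([449,205,160],200)
line([450,-250,160],400,a=best([450,-250,160],yaw))
a=best([x,y,160],yaw); line([x,y,160],300,a=a); line([x,y,35],200); st('hover')
im=viewer.read_camera('top'); cv2.imwrite('pics/hov2.png',cv2.resize(im[160:240,395:495,::-1],(800,640),interpolation=cv2.INTER_CUBIC)[:600])
E
python3 a4.py
```

```text
bar ends pred (meas 415.0, 447.1) [415.43234343 446.37140886 409.55002944 448.78125667] base meas 408.5 447.5
hover t 24.1 tcp [ 578.4 -386.1   36.5] F [-0.6 -0.  -0.9] w 40.1 q7 0.37
```

View pics/hov2.png

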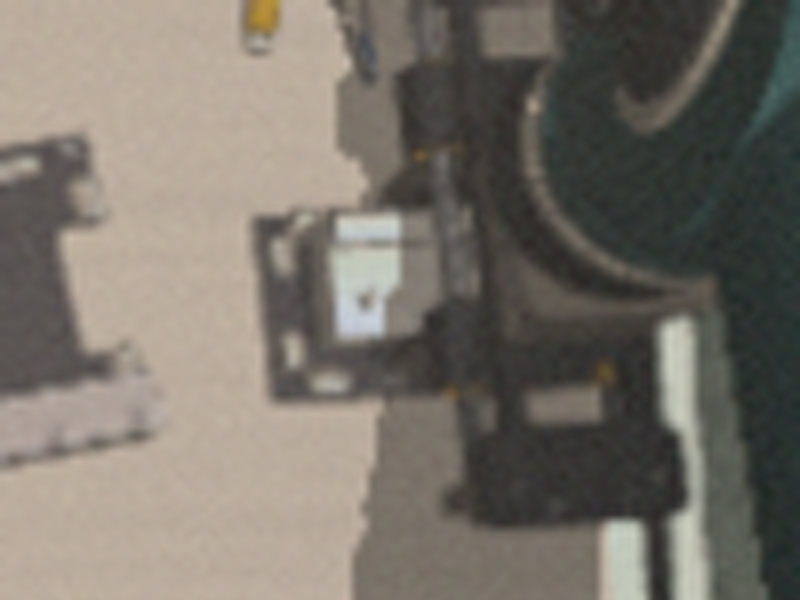

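```bash
python3 - <<'E'
from ctl import *
m=lambda p:(np.round(proj(np.array(p,float),'top')+.5,1)).tolist()
c=np.array([578.4,-386.1,32.5,]);pl=(c[0],c[1],.062,32.5)
print('block: left end col meas 436.3; top row 186.3, bottom row ~202.5')
print(m(place(np.array([[20,30,34],[20,30,24],[-20,30,24],[-20,30,34.]]),pl)))
print('dock meas: TL',395+255/8,160+215/8,'BL',395+272/8,160+402/8)
for p in((576.3,-386,.068),(577.5,-386,.062)): print(m(place(np.array([[33,43,5],[-33,43,5.],[-33,43,0]]),p)))
E
```

```text
block: left end col meas 436.3; top row 186.3, bottom row ~202.5
[[438.5, 186.2], [437.3, 186.9], [439.0, 201.9], [440.2, 201.2]]
dock meas: TL 426.875 186.875 BL 429.0 210.25
[[426.6, 187.2], [429.2, 210.7], [428.7, 211.0]]
[[426.6, 186.6], [429.1, 210.2], [428.6, 210.5]]
```

```bash
cat > a5.py <<'E'
from ctl import *
x,y=577.5,-390.
line([x,y,30],50); line([x,y,13],50); st('low');line([x,y,10.],20); st('low2'); line([x,y,9.],10); st('low3')
robot.hold(.2); grip(60/92); st('rel'); line([x,y,70],120); line([x,y,150],300)
x,y=450.5,51.5
line([450,-250,150],400)
a=best([x,y,150],0); line([x,y,150],400,a=a)
im=viewer.read_camera('top'); cv2.imwrite('pics/c2.png',cv2.resize(im[160:260,370:480,::-1],(660,600),interpolation=cv2.INTER_CUBIC))
grip(50/92,15)
line([x,y,60],200); line([x,y,13.5],60); st('down')
grip(0,15); st('grasp'); line([x,y,50],100); st('lift')
E
python3 a5.py
```

```text
low t 24.9 tcp [ 577.3 -389.7   12.4] F [ 0.1  0.3 -1.3] w 39.8 q7 0.37
low2 t 25.2 tcp [ 577.5 -390.    10. ] F [-0.8  0.5 -1.1] w 39.9 q7 0.37
low3 t 25.4 tcp [ 577.7 -390.1    9.2] F [ 0.4  0.1 -1.2] w 39.6 q7 0.37
rel t 26.1 tcp [ 577.5 -390.     9. ] F [0.5 0.4 0.2] w 60.2 q7 0.37
down t 30.6 tcp [450.7  51.7  13.6] F [-0.7  0.1  0.5] w 49.8 q7 -0.59
grasp t 31.2 tcp [450.9  51.5  13.7] F [0.3 0.9 1.8] w 20.5 q7 -0.59
lift t 31.7 tcp [450.4  51.2  50. ] F [-0.3  0.1 -1.9] w 20.6 q7 -0.54
```

View pics/c2.png

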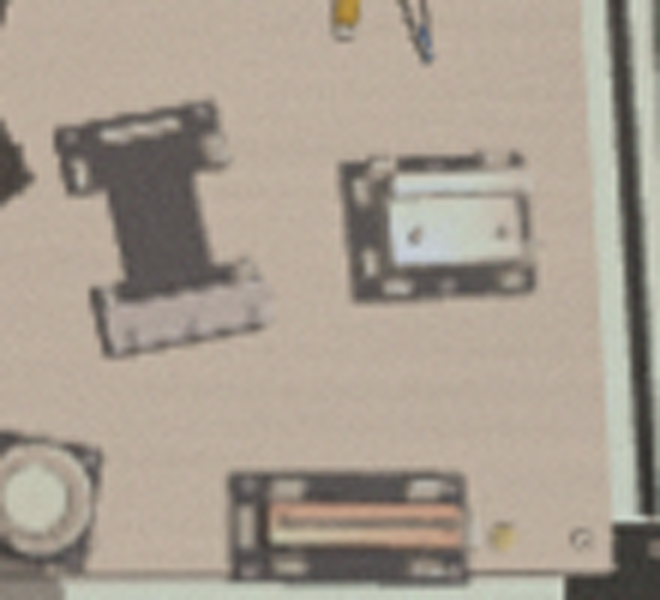

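```bash
cat > a6.py <<'E'
from ctl import *
st()
p=proj(np.array([[450.4,51.2,55.]]),'side')[0].astype(int);print(p)
im=viewer.read_camera('side'); cv2.imwrite('pics/w1.png',cv2.resize(im[p[1]-35:p[1]+25,p[0]-35:p[0]+35,::-1],(700,600),interpolation=cv2.INTER_CUBIC))
q=(proj(np.array([[450.4,51.2,36.5],[450.4,51.2,50.],[450.4,51.2,72.5]]),'side')+.5-[p[0]-35,p[1]-35])*10;print(q)
for c in('side','top'):
    if c=='top':viewer.read_camera(c)
    print(c,[(np.round(np.array(CI[c]['R']).T@(np.array(d['at'])-CI[c]['t']),1),round(d['confidence'],2)) for d in viewer.pinpoint('weight',c)])
E
python3 a6.py
```

```text
t 31.7 tcp [450.4  51.2  50. ] F [-0.3  0.1 -1.9] w 20.6 q7 -0.54
[349 221]
[[354.19026993 418.0015924 ]
 [356.91800785 378.08465978]
 [361.55184037 310.23446485]]
side [(array([450. ,  53.2,  34.3]), 0.6)]
top []
```

View pics/w1.png

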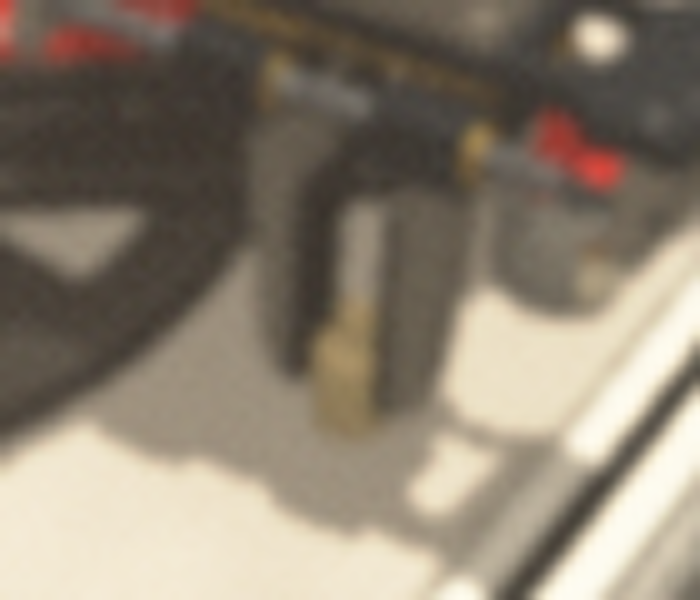

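```bash
cat > a7.py <<'E'
from ctl import *
from scipy.optimize import fsolve
inv=lambda u,v,z:fsolve(lambda w:proj(np.array([[w[0],w[1],z]]),'top')[0]+.5-[u,v],[450,-195])
print('ring z18',inv(376.07,243.3,18),'floor z8',inv(375.9,242.8,8),'base z4',inv(375.4,243.5,4))
c=np.mean([inv(376.07,243.3,18),inv(375.9,242.8,8),inv(375.4,243.5,4)],0);print(c)
x,y=c[0],c[1]-2
line([450,51,150],200);line([x,y,150],400,a=best([x,y,150],0)); line([x,y,42],200); st('hover')
im=viewer.read_camera('side'); p=proj(np.array([[x,y,40.]]),'side')[0].astype(int);print(p)
cv2.imwrite('pics/w2.png',cv2.resize(im[p[1]-30:p[1]+30,p[0]-35:p[0]+35,::-1],(700,600),interpolation=cv2.INTER_CUBIC))
E
python3 a7.py
```

```text
ring z18 [ 451.07274006 -194.59449551] floor z8 [ 453.05272173 -195.74707108] base z4 [ 451.43926866 -194.98937388]
[ 451.85491015 -195.11031349]
hover t 34.0 tcp [ 452.7 -196.1   42.6] F [ 1.1  0.1 -0.9] w 20.7 q7 0.05
[388 181]
```

View pics/w2.png

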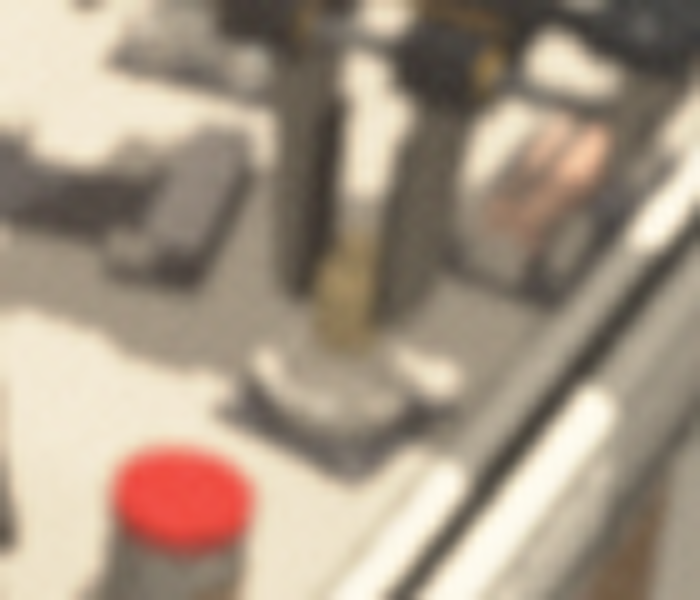

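```bash
cat > a8.py <<'E'
from ctl import *
x,y=452.,-197
line([x,y,30],60); line([x,y,23.5],30); st('low');
for z in (22.8,22.2,21.7):
    line([x,y,z],10); s=st('z')
    if s['contact_force'][2]>4: break
robot.hold(.2); grip(40/92); st('rel'); line([x,y,70],120); line([x,y,150],300)
x,y,yaw=589.,293.5,0.64
line([450,150,150],400); a=best([x,y,150],yaw+np.pi/2); line([x,y,150],300,a=a); 
im=viewer.read_camera('top'); cv2.imwrite('pics/c3.png',cv2.resize(im[160:260,360:480,::-1],(720,600),interpolation=cv2.INTER_CUBIC))
E
python3 a8.py
```

```text
low t 34.8 tcp [ 451.8 -196.9   23.3] F [ 0.1  0.5 -0.5] w 20.6 q7 0.03
z t 35.0 tcp [ 452.  -197.    22.8] F [-0.2  0.7 -1.7] w 20.8 q7 0.03
z t 35.3 tcp [ 452.  -197.    22.2] F [ 0.4  0.3 -1.5] w 20.8 q7 0.03
z t 35.5 tcp [ 452.1 -197.    21.8] F [ 0.3  0.1 -0.4] w 20.3 q7 0.03
rel t 36.2 tcp [ 452.  -197.    21.7] F [0.1 0.  0.4] w 40.5 q7 0.03
```

View pics/c3.png

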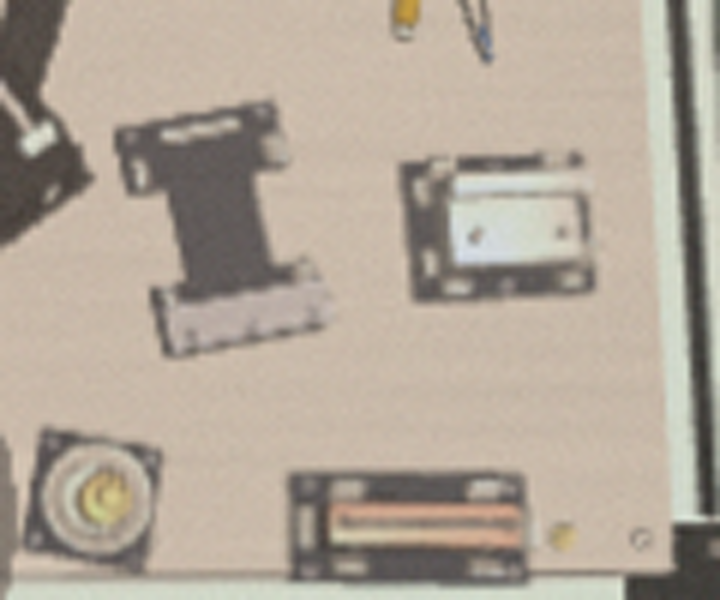

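```bash
cat > a9.py <<'E'
from ctl import *
M['plate_frame']=[B(-53.5,-23,-38,38,0,5),B(23,53.5,-38,38,0,5),B(-23,23,-19,19,0,5),B(33,53.5,-38,38,5,21),B(-53,-42,-20,20,5,11)]+[B(min(s*23,s*37),max(s*23,s*37),min(u*27.5,u*33),max(u*27.5,u*33),5,15) for s in(-1,1) for u in(-1,1)]
for k in range(3):
    viewer.read_camera('top')
    for n,g in (('plate_frame',(576,-258,.21+np.pi)),('block_dock',(577,-386,.06)),('jig_block',(577,-386,.06)),('dot_plate',(589,293,.64))):
        if n=='dot_plate' and k: continue
        for d in viewer.silhouettes(n,'top')[:2]:
            ys,xs=np.nonzero(d['mask']);q=proj(np.array([[*g[:2],8.]]),'top')[0]
            if np.hypot(xs.mean()-q[0],ys.mean()-q[1])>10: continue
            if n=='jig_block': print(n,xs.min(),xs.max()+1,ys.min(),ys.max()+1);break
            # local refinement only
            sz=64;o=np.round(q).astype(int)-32;mm=np.zeros((64,64));kk=(abs(ys-o[1]-31.5)<32)&(abs(xs-o[0]-31.5)<32);mm[ys[kk]-o[1],xs[kk]-o[0]]=1
            def f(v):
                r=ras(n,(g[0]+v[0],g[1]+v[1],g[2]+v[2]/20),'top',o,sz);return 1-np.minimum(r,mm).sum()/np.maximum(r,mm).sum()
            r=minimize(f,[0,0,0],method='Nelder-Mead',options=dict(initial_simplex=[[0,0,0],[4,0,0],[0,4,0],[0,0,3]],xatol=.02,fatol=1e-4))
            print(n,np.round([g[0]+r.x[0],g[1]+r.x[1],g[2]+r.x[2]/20],3),round(r.fun,3));break
st()
x,y,yaw=589.,293.5,0.64
grip(80/92,25); line([x,y,30],200); line([x,y,1.2],50); st('down')
grip(0,25); st('grasp'); line([x,y,40],100); st('lift')
E
python3 a9.py
```

```text
plate_frame [ 575.099 -256.655    3.35 ] 0.067
block_dock [ 5.75256e+02 -3.84561e+02  5.90000e-02] 0.621
jig_block 431 458 188 206
dot_plate [589.129 292.874   0.628] 0.072
plate_frame [ 575.039 -257.098    3.351] 0.067
block_dock [ 5.75129e+02 -3.84071e+02  8.70000e-02] 0.651
jig_block 432 457 188 207
plate_frame [ 574.896 -256.811    3.33 ] 0.064
block_dock [ 5.75705e+02 -3.84965e+02  6.90000e-02] 0.583
jig_block 432 458 188 207
 t 40.0 tcp [588.9 293.5 150. ] F [-0.5  0.6 -0.5] w 40.2 q7 -1.63
down t 42.2 tcp [588.9 293.5   0.8] F [-0.2  1.1  0.3] w 79.7 q7 -1.69
grasp t 42.7 tcp [589.1 293.4   1.2] F [0.2 0.  0.1] w 50.0 q7 -1.69
lift t 43.3 tcp [589.3 293.6  40.8] F [-1.2 -0.2 -1.3] w 49.6 q7 -1.67
```

```bash
cat > a10.py <<'E'
from ctl import *
x,y,yaw=576.,-256.9,3.343
line([589,293.5,150],200);line([450,150,150],350);
line([450,-200,150],400,a=best([450,-200,150],yaw+np.pi/2))
a=best([x,y,150],yaw+np.pi/2);print('a',a); line([x,y,150],300,a=a); line([x,y,36],150); s=st('hover')
im=viewer.read_camera('top'); cv2.imwrite('pics/hov3.png',cv2.resize(im[165:240,350:450,::-1],(800,600),interpolation=cv2.INTER_CUBIC))
np.save('hov3.npy',im)
P=B(-40,40,-25,25,0,8);T=s['tcp_pos']
print('pred plate top corners in crop:');q=(proj(place(P[1::2],(T[0],T[1],yaw,T[2]-1)),'top')+.5-[350,165])*8
for l,v in zip(P[1::2],q):print(l,np.round(v))
print('frame corners',[(l[:2].tolist(),np.round((proj(place(np.array([l]),(575,-256.9,yaw)),'top')+.5-[350,165])*8)[0].tolist()) for l in np.array([[53.5,38,21],[53.5,-38,21],[33,38,21],[-53.5,38,5],[-53.5,-38,5.],[-23,38,5]])])
E
python3 a10.py
```

```text
a 11.196981633974483
hover t 47.2 tcp [ 576.7 -257.1   37. ] F [-0.6  0.2 -1.2] w 49.9 q7 -1.08
pred plate top corners in crop:
[-40. -25.   8.] [300. 138.]
[-40.  25.   8.] [445. 110.]
[ 40. -25.   8.] [355. 372.]
[40. 25.  8.] [501. 343.]
frame corners [([53.5, 38.0], [530.0, 389.0]), ([53.5, -38.0], [312.0, 434.0]), ([33.0, 38.0], [516.0, 330.0]), ([-53.5, 38.0], [446.0, 95.0]), ([-53.5, -38.0], [233.0, 137.0]), ([-23.0, 38.0], [466.0, 180.0])]
```

View pics/hov3.png

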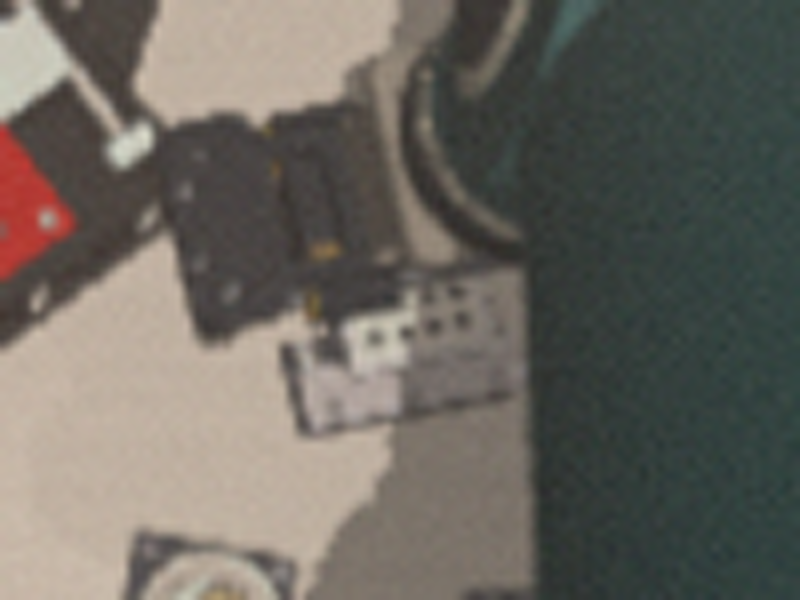

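```bash
cat > pl.py <<'E'
from ctl import *
X0,Y0,YAW=575.5,-256.7,3.343
s=robot.observe();Rc=Rot.from_rotvec(s['tcp_rot']).as_matrix()
fx=np.array([np.cos(YAW),np.sin(YAW),0]);fy=np.array([-fx[1],fx[0],0])
sg=1 if Rc[:,1]@fy>0 else -1
A=np.arctan2(sg*fy[1],sg*fy[0])
def pose(ex,ez,th,dy=0):
    "plate +x lower edge at (ex,ez) of the frame, tilted th"
    R=ori(A,sg*th);o=np.array([ex-40*np.cos(th),ez+40*np.sin(th)])+1.1*np.array([np.sin(th),np.cos(th)])
    return np.array([X0,Y0,0])+o[0]*fx+dy*fy+[0,0,o[1]],R
def mv(ex,ez,th,feed,dy=0):
    p,R=pose(ex,ez,th,dy);line(p,feed,R=R)
def F(tag=''):
    s=robot.observe();f=np.array(s['contact_force']);d=np.array(s['tcp_pos'])-[X0,Y0,0]
    print(tag,round(s['t'],1),'o',np.round([d@fx,d@fy,d[2]],1),'Fxyz',np.round([f@fx,f@fy,f[2]],1),'M',np.round(s['wrist_torque'],2),'w',round(92*s['grip_width'],1));return f@fx,f@fy,f[2]
E
cat > a11.py <<'E'
from pl import *
TH=np.radians(12)
mv(27,32,0,60);mv(27,32,TH,40);F('tilt')
mv(27,14,TH,40);F('mid');mv(27,7.0,TH,25);F('low')
im=viewer.read_camera('side');cv2.imwrite('pics/ins.png',cv2.resize(im[120:195,330:430,::-1],(800,600),interpolation=cv2.INTER_CUBIC))
ex=27
while ex<44.5:
    ex+=1.5 if ex<37 else .7
    mv(ex,6.3,TH,15); robot.hold(.1); f=F('ex %.1f'%ex)
    if abs(f[0])>4.5 or abs(f[2])>8 or abs(f[1])>8: break
E
python3 a11.py
```

```text
tilt 48.0 o [-10.3   1.   41.5] Fxyz [-0.4  0.3 -0.6] M [-0.06  0.23  0.02] w 49.4
mid 48.6 o [-12.   -0.3  23. ] Fxyz [ 0.4  0.  -0.9] M [-0.05  0.24  0.02] w 49.8
low 49.0 o [-11.7  -0.   16.2] Fxyz [ 0.  -0.  -1.4] M [-0.04  0.23  0.02] w 50.0
ex 28.5 49.5 o [-10.4   0.   15.8] Fxyz [-0.8  0.5 -2. ] M [ 0.    0.27 -0.02] w 49.5
ex 30.0 49.8 o [-8.9  0.  15.7] Fxyz [ 0.3  0.3 -1.4] M [0.01 0.29 0.06] w 49.6
ex 31.5 50.2 o [-7.4  0.  15.7] Fxyz [ 0.4  0.6 -1.6] M [-0.07  0.24 -0.02] w 49.9
ex 33.0 50.5 o [-5.9  0.  15.7] Fxyz [-0.6 -0.6 -1.5] M [-0.04  0.29 -0.01] w 49.5
ex 34.5 50.9 o [-4.4  0.  15.7] Fxyz [-0.9 -0.3 -0.7] M [-0.03  0.24  0.03] w 50.0
ex 36.0 51.2 o [-2.9  0.  15.7] Fxyz [-0.6  0.4 -1.6] M [-0.04  0.29  0.06] w 49.5
ex 37.5 51.6 o [-1.4  0.  15.7] Fxyz [ 0.1 -0.1 -1. ] M [-0.05  0.23  0.01] w 49.6
ex 38.2 51.9 o [-0.7 -0.  15.7] Fxyz [ 0.3 -0.4 -1.3] M [-0.06  0.23  0.04] w 49.3
ex 38.9 52.3 o [-0.  -0.  15.7] Fxyz [ 0.4  1.  -0.7] M [-0.03  0.19  0.01] w 49.7
ex 39.6 52.6 o [ 0.2  0.  15.9] Fxyz [-2.8 -0.5 -1.9] M [ 0.09 -0.27 -0.06] w 49.5
ex 40.3 53.0 o [ 0.3 -0.  16.1] Fxyz [-4.5 -0.1 -3. ] M [ 0.31 -0.92 -0.12] w 49.7
ex 41.0 53.3 o [ 0.4 -0.  16.3] Fxyz [-7.5  0.6 -2.8] M [ 0.37 -1.3  -0.08] w 49.7
```

```bash
cat > a12.py <<'E'
from pl import *
mv(38.2,6.3,np.radians(12),15);robot.hold(.1);F('back')
for th in (10,8,6,4,3,2,1,0):
    mv(38.3,6.0,np.radians(th),15);f=F('th %d'%th)
    if max(map(abs,f))>9: print('stop');break
else:
    for ez in (5.5,5.1):
        mv(38.3,ez,0,6);robot.hold(.1);F('ez')
im=viewer.read_camera('side');cv2.imwrite('pics/ins2.png',cv2.resize(im[120:195,330:430,::-1],(800,600),interpolation=cv2.INTER_CUBIC))
E
python3 a12.py
```

```text
back 53.7 o [ 0.  -0.1 15.4] Fxyz [-1.  -0.5 -1. ] M [0.04 0.12 0.03] w 49.7
th 10 54.0 o [-0.7 -0.2 13.8] Fxyz [ 0.3 -0.7 -1.2] M [-0.01  0.25  0.  ] w 49.3
th 8 54.2 o [-0.7 -0.  12.4] Fxyz [-0.5 -0.3 -0.8] M [-0.05  0.13 -0.02] w 49.7
th 6 54.5 o [-0.7  0.1 11. ] Fxyz [ 0.5 -0.  -1.9] M [0.05 0.16 0.03] w 49.1
th 4 54.8 o [-0.9  0.2  9.6] Fxyz [ 0.1 -0.1 -0.9] M [ 0.03  0.2  -0.04] w 49.5
th 3 55.0 o [-0.9  0.2  9. ] Fxyz [ 0.  -0.4 -0.9] M [0.03 0.09 0.01] w 49.6
th 2 55.2 o [-1.5  0.   8.4] Fxyz [-0.4 -0.1 -0.7] M [-0.01  0.05  0.01] w 49.5
th 1 55.5 o [-1.9 -0.1  7.7] Fxyz [-0.1  0.7 -1.2] M [-0.05 -0.02  0.03] w 49.7
th 0 55.8 o [-2.  -0.2  7. ] Fxyz [ 0.4 -0.6 -0.8] M [-0.01  0.02  0.04] w 49.6
ez 56.1 o [-1.6  0.1  6.6] Fxyz [ 0.1  0.6 -1.3] M [ 0.04  0.05 -0.02] w 50.1
ez 56.5 o [-1.7 -0.   6.2] Fxyz [-0.4 -0.8 -1. ] M [0.   0.03 0.  ] w 49.3
```

```bash
cat > a13.py <<'E'
from pl import *
grip(60/92);F('rel')
p=np.array(robot.observe()['tcp_pos']);line(p+[0,0,60],80);line(p+[0,0,110],200)
line([420,-30,200],400,a=best([420,-30,200],0));st()
im=viewer.read_camera('top');cv2.imwrite('pics/fin_t.png',cv2.resize(im[160:260,360:480,::-1],(720,600),interpolation=cv2.INTER_CUBIC))
for n in ('jar','conn_box','dot_plate','weight','jig_block','hot_bar'):
    print(n,[(np.round(np.array(CI['top']['R']).T@(np.array(d['at'])-CI['top']['t']),1).tolist(),round(d['confidence'],2)) for d in viewer.pinpoint(n,'top')[:2]])
im=viewer.read_camera('side');cv2.imwrite('pics/fin_s.png',cv2.resize(im[130:220,320:440,::-1],(800,600),interpolation=cv2.INTER_CUBIC))
E
python3 a13.py
```

```text
rel 56.9 o [-1.8  0.1  6.3] Fxyz [-0.2 -0.3  0.5] M [ 0.02  0.01 -0.01] w 59.9
 t 59.7 tcp [420.1 -30.5 199.6] F [-0.8 -0.5  0.2] w 59.8 q7 -0.09
jar []
conn_box [([694.2, 290.6, -0.8], 0.84)]
dot_plate [([577.2, -252.8, 4.7], 0.9)]
weight [([581.7, -388.8, 5.4], 0.64), ([450.4, -194.2, 12.0], 0.46)]
jig_block [([580.4, -384.8, 5.1], 0.77)]
hot_bar [([439.4, -340.9, 6.7], 0.81)]
```

View pics/fin_t.png

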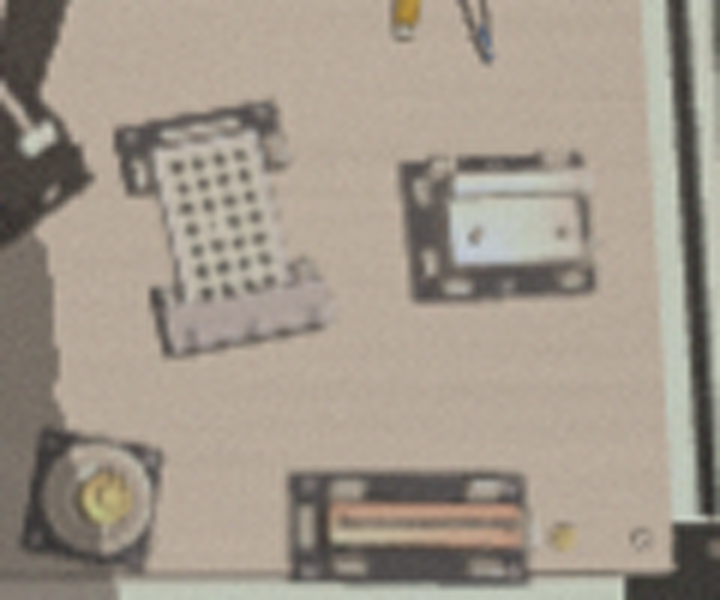

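View pics/fin_s.png

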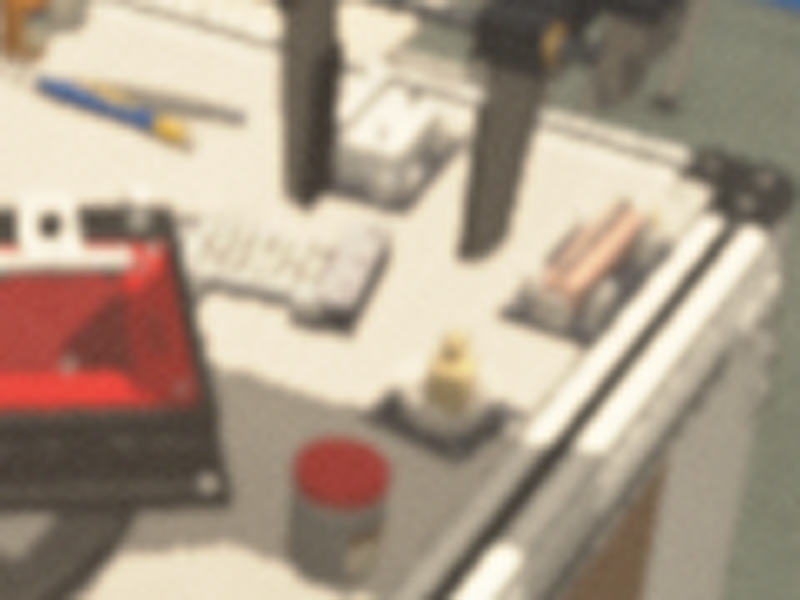

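```bash
cat > a14.py <<'E'
from ctl import *
viewer.read_camera('top')
H={'hot_bar':(440.,-341,0,6,'bar_cradle',(439.7,-340.8,-.03)),'jig_block':(577,-386,.06,5,'dock',(576.3,-386,.068)),'weight':(452,-195,0,8,'cup',(451.8,-195.1,0)),'dot_plate':(575,-257,.202,5,'frame',(575,-256.9,.202)),'jar':(445.2,-71.2,0,0,'start top fit',(445.2,-71.2,0)),'conn_box':(692.8,292.7,0,0,'start',(692.8,292.7,.007))}
for n,(x,y,w,z,hn,h) in H.items():
    q=proj(np.array([[x,y,z+8.]]),'top')[0]
    for d in viewer.silhouettes(n,'top')[:3]:
        ys,xs=np.nonzero(d['mask'])
        if np.hypot(xs.mean()-q[0],ys.mean()-q[1])>10: continue
        o=np.round(q).astype(int)-32;mm=np.zeros((64,64));k=(abs(ys-o[1]-31.5)<32)&(abs(xs-o[0]-31.5)<32);mm[ys[k]-o[1],xs[k]-o[0]]=1
        occ=ras('lip',(575,-256.9,3.343),'top',o,64) if n=='dot_plate' and not M.update(lip=[B(33,53.5,-38,38,5,21)]) else 0
        def f(v):
            r=ras(n,(x+v[0],y+v[1],w+v[2]/20,z),'top',o,64)*(1-occ);return 1-np.minimum(r,mm).sum()/np.maximum(r,mm).sum()
        g=min((minimize(f,[0,0,0],method='Nelder-Mead',options=dict(initial_simplex=[[0,0,0],[s*4,0,0],[0,s*4,0],[0,0,s*3]],xatol=.02,fatol=1e-4)) for s in(1,-1)),key=lambda r:r.fun)
        p=np.array([x+g.x[0],y+g.x[1],w+g.x[2]/20]);print(n,np.round(p,2),'minus',hn,np.round(p-h,2),'err',round(g.fun,3));break
st()
E
python3 a14.py
```

```text
hot_bar [ 4.4017e+02 -3.4118e+02 -5.0000e-02] minus bar_cradle [ 0.47 -0.38 -0.02] err 0.214
jig_block [ 5.7578e+02 -3.8647e+02  6.0000e-02] minus dock [-0.52 -0.47 -0.  ] err 0.056
weight [ 4.4991e+02 -1.9813e+02  9.0000e-02] minus cup [-1.89 -3.03  0.09] err 0.108
dot_plate [ 5.7340e+02 -2.5596e+02  2.0000e-01] minus frame [-1.6   0.94 -0.01] err 0.083
conn_box [692.16 293.35  -0.  ] minus start [-0.64  0.65 -0.01] err 0.138
 t 60.4 tcp [420. -30. 200.] F [ 0.1 -0.2 -0.1] w 60.0 q7 -0.09
```

```bash
python3 -c "
from cell import robot
robot.job_done();print(robot.observe()['t'])"
```

```text
the job is handed in; nothing more can be done
the job is handed in; nothing more can be done
```

I put all four pieces back in their holders and handed the job in at about 60 s of the 120 s allowed. No verdict is reported.

| Piece | Last check from the top camera, offset from its holder | Allowed |
|---|---|---|
| Hot bar | about 0.6 mm | 8 mm |
| Jig block | about 0.7 mm | 8 mm |
| Brass weight | about 3.6 mm | 9 mm |
| Dotted plate | about 1.9 mm, yaw within 0.01 rad | 6 mm, 0.15 rad |

- **Setting down:** the arm's height readings put each piece within about 0.2 mm of its seat when the fingers opened. Contact forces stayed small while lowering. The plate's edge met the frame's back wall with about 7 N, so I backed it off before lowering it flat.
- **Jar and connector box:** the connector box is within about 1 mm of where it started. The jar stands upright in the last side picture, but the arm hid it from the top camera, so I could not measure its position. The arm felt no unexpected contact near it.

**Checks that disagreed:**
- **Hot bar:** an earlier estimate by eye put it about 3 mm off along its length. Its final fit was also a poor one (error 0.21).
- **Plate:** the network's single point placed it about 4 mm off sideways. The outline fit, which I trust more, gave 1.2 mm.
- **Weight:** the gripper read 20.6 mm across the 22 mm weight. The picture showed it held upright.

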